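# Set the variable transformer and switch its output on

## Robot

A 6-joint arm with a two-finger parallel gripper is mounted at the origin on the work surface. World frame = base frame: x ahead of the robot, y to its left, z up, the work surface at z = 0. Lengths are in m, angles in rad, forces in N, time in s.
With the tool pointing down it reaches from about 0.3 to 0.95 m from the base axis. Payload 3.1 kg.
Tool frame: the origin (TCP) lies midway between the tips of the shut fingers; the grasp point (between the pads) lies 19 mm behind it (hold_point_z is the distance from the TCP to the grasp point, in m); z points along the fingers, y is the line along which they close (so a half turn about z gives the same grasp; the last joint's range is limited). The gripper opens to 85 mm and grips with 20 to 120 N. Pads are 22 mm wide; open, the fingers measure 114 mm over their backs; the gripper's body (76 mm by 85 mm) begins 54 mm behind the grasp point. The pads swing forward as they close: fully open they stand 13 mm farther back than shut.
Start: joints at [1.152, 0.308, 1.634, -0, 1.2, -0.07], TCP at [0.214, 0.587, 0.231] pointing down, gripper open.
Joint ranges: [-3.06, 3.06], [-0.79, 1.96], [0.05, 2.63], [-1.19, 4.34], [0.05, 2.64], [-2.94, 2.94]. Speed limits (rad/s): [2.79, 2.79, 3.14, 3.14, 3.14, 3.14].

## Interface

Orientations are given as a unit quaternion [w, x, y, z].
In Python, from plant import * gives the robot as it stands. Calls block until the motion is done:
- move_pose(position, orientation): joint-space move of the TCP to a pose.
- move_linear(position, orientation=None, vel=0.15, f_stop=None): straight line of the TCP; orientation=None keeps the orientation; vel is the mean speed in m/s. With f_stop (N) it stops when the force on the tool has changed by that much, and returns True; else False.
- move_j(angles): joint-space move.
- command_gripper(opening): opening from 0.0 (shut) to 1.0 (fully open); the grip force is fixed at half the most; returns when the fingers have stopped.
- hold(seconds).
- inverse_kinematics(position, orientation): joint angles nearest the present ones, or None.
- camera(name): name is "side" or "top" or "wrist"; returns the picture (420x560x3 uint8, red, green, blue); there is no depth.
- calibration(name): a dict with "K" (3x3 intrinsics, pixels), "T" (4x4, takes a point from camera to world coordinates). Camera axes: x right, y down, z forward; pixel columns grow to the right and rows downward; lengths in m; the calibration is good to about 2 mm. A picture is of the moment at which its call begins: read the wrist's pose just before it. calibration takes no time and is no camera call; for the wrist camera it gives the pose at the moment of the call.
A pose or a line that the arm cannot do raises Unreachable and nothing moves.
- job_done(): hands the job in; it is judged then, once.
Readings, each from a call of its own:
- read_clock(): time.
- read_qpos(): joint angles.
- read_qvel(): joint speeds.
- read_joint_torque(): joint torques, N m.
- read_ee_pos(): TCP position.
- read_ee_rot(): TCP orientation.
- read_force(): force on the tool from outside, world axes, zero at the start.
- read_wrist_torque(): the same for the moment, N m.
- read_width(): opening from 0.0 (shut) to 1.0 (fully open).
- read_grasp_force(): force on a finger pad.
Only numpy, scipy, OpenCV 4.12 (cv2) and the standard library are available. Lean on these libraries where they do the work, as an engineer would, in place of code of your own. Each camera call takes 0.05 s, during which the arm holds its last target. There are 200 camera calls.

## Task

Turn the big dial on the variable transformer clockwise until its pointer stands at the set tab on the scale, coming up to the tab without running well past it and without shifting the tab. Then, and only then, switch the output box on: push its knob in, turn it clockwise to the stop and let go, so that it stays latched. Leave the other things on the table where they are.

Things in the scene. Friction and masses are not known exactly. Their poses are not given: they have to be found in the camera images.
- variac: The variable transformer: grey wedge-shaped case fixed to the table, 200 mm deep, 190 wide, 60 high in front, 150 behind, with a sloping panel facing the robot's side and a round white scale plate under its one large black dial. It may stand left or right of the output box. Origin: underside centre; x: towards its rear; z up. Sizes in mm.
- outbox: The output box: smaller grey wedge-shaped case fixed to the table, 140 mm deep, 130 wide, 50 high in front, 113 behind, with one black push-to-turn knob on its sloping panel. Origin: underside centre; x: towards its rear; z up. Sizes in mm.
- dial_grip (a point): Grip point of the dial: a black skirt 100 mm in diameter, 10 thick, with an upright grip bar across it, 84 long, 20 wide, 35 above the skirt. On the dial's axis, 38 above the panel, 11 below the bar's top. z: out of the panel along the axis (24 degrees off vertical, leaning to the front); x: along the bar to the pointer; y: across the bar. Turns with it. Nothing else within 90 is over 14 high.
- dial (a joint): Angle of the dial, rad, 0 to 5.2 between stops, growing clockwise seen from above the panel. Light friction (0.06 N m); stays where it is left. Equals joint set_tab when the pointer is at the tab. 1.6 to 3.8 rad clockwise are needed, so the bar must be regrasped (either way round).
- pointer (a point): Point 62 mm from the dial's axis in the pointer's direction, just beyond the pointer's tip (a low pointed nose at one end of the grip bar, white line on it and along that half of the bar's top; the other end is blunt). x: outwards from the axis; z: out of the panel. Sizes in mm.
- mark (a point): The set tab's point, 62 mm from the dial's axis, level with point pointer. The tab is one dark steel block with a tip pointing at the dial, 26 long, 16 wide, 9 high, on the white scale plate outside the skirt; the scale's black ticks (0.2 rad apart, long ones 1.0 rad) are for orientation only. x: outwards from the axis; y: anticlockwise; z: out of the panel. Sizes in mm.
- set_tab (a joint): Angle of the set tab, rad, counted as the dial's: the target for joint dial. It is stiff and is to stay as found.
- switch_grip (a point): Grip point of the output knob: a black disc 60 mm in diameter, 8 thick, with an upright grip bar across it, 76 long, 18 wide, 33 above the disc. On the axis, 48 above the panel while the knob is out, 11 below the bar's top. z: out of the panel along the axis (24 degrees off vertical, leaning to the front); x: along the bar to the white-lined end; y: across it. Moves with the knob. Sizes in mm.
- switch_push (a joint): How far the output knob is pushed in along its axis, m: 0 out, 0.010 fully in. A spring pushes it out, 4 N when out and 9 N when fully in. Latched after release it stays at about 0.006.
- switch_turn (a joint): Angle of the output knob, rad, 0 to 1.4 (stop), growing clockwise seen from above the panel. Off: 0 to 0.25. While out it is blocked at about 0.55; pushed in 8 mm or more it turns freely to the stop, and from about 0.8 on it latches: let go, it stays in. Two black ticks beside the knob, 1.4 rad apart, mark off and on.
- screwdriver: Bystander: screwdriver with a black handle, 180 mm long, lying in front of the transformer. Origin: underside centre. Sizes in mm.
- power_brick: Bystander: black power brick 55 x 110 x 34, in front of the output box. Origin: underside centre. Sizes in mm.
- mug: Bystander: white mug, 76 mm in diameter, 90 high, behind the transformer. Origin: underside centre. Sizes in mm.
- net_switch: Bystander: small grey network switch 90 x 150 x 28, behind the output box. Origin: underside centre. Sizes in mm.

How it is judged:
By the outcome, as a careful person would: the job done as asked, in the order asked, and still so for the second after the job is handed in, with the robot touching nothing.
It also fails if it takes over 72 s, if anything falls off the work surface, if the arm or the gripper's body presses on something with over 40 N, if the wrist force passes 120 N, or if a joint passes its speed limit or range.

## Working session

There is one attempt and no reset: what is moved stays moved. The work goes in short steps, each a Python script; the robot and the scene stay as the last script left them, time stands still between calls to the robot, and variables do not carry over. Pictures are saved under pics/ and viewed, at most 10 in all, crops included, and the job is handed in when it is done.

```bash
ls; mkdir -p pics; python3 - <<'E'
from plant import *
import cv2,numpy as np
for n in("top","side"):
    cv2.imwrite(f"pics/{n}0.png",camera(n)[:,:,::-1]); c=calibration(n); print(n,np.round(c["K"],1).tolist(),np.round(c["T"],4).tolist())
print(read_clock(),read_ee_rot())
E
```

```text
pics
top [[510.9, 0.0, 274.3], [0.0, 510.9, 208.6], [0.0, 0.0, 1.0]] [[-0.0219, -0.9807, 0.1941, 0.3938], [-0.9998, 0.0219, -0.0022, 0.003], [-0.0021, -0.1941, -0.981, 1.0145], [0.0, 0.0, 0.0, 1.0]]
side [[401.0, 0.0, 286.5], [0.0, 401.0, 208.8], [0.0, 0.0, 1.0]] [[0.9613, -0.1761, 0.2118, 0.4127], [-0.2749, -0.6589, 0.7002, -0.5937], [0.0162, -0.7313, -0.6819, 0.6538], [0.0, 0.0, 0.0, 1.0]]
0.1 [-2.44143480e-04  1.73510379e-01  9.84831473e-01 -1.02852802e-03]
```

View pics/top0.png

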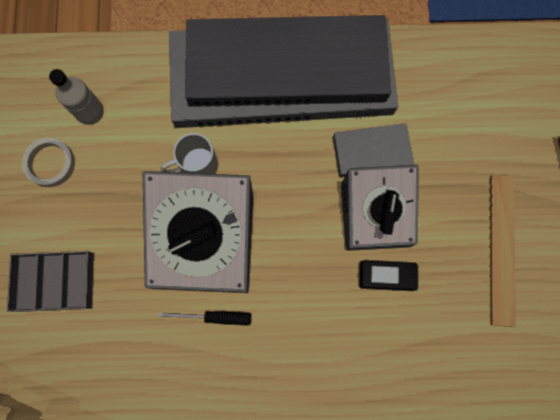

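View pics/side0.png

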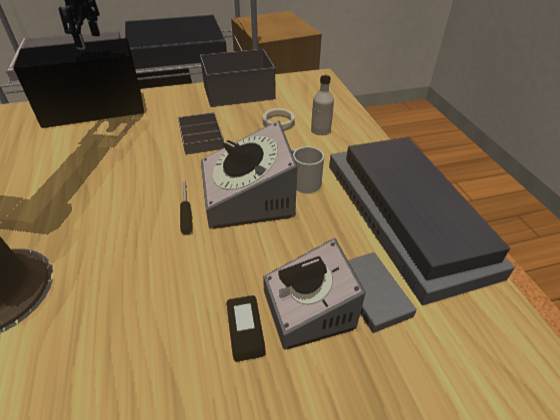

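The top picture shows the variac panel at corners (144,173), (250,177), (248,291), (145,290). The dial pointer is lower-left at (170,248) and the tab is at (230,217). The outbox panel is at (348,168), (416,166), (417,246), (348,248). The side view agrees with this layout.

```bash
cat > h.py <<'E'
from plant import *
import cv2,numpy as np
from scipy.optimize import least_squares
from scipy.spatial.transform import Rotation as R
def proj(c,P):
    T=np.linalg.inv(c["T"]); q=(np.atleast_2d(P)@T[:3,:3].T+T[:3,3])@c["K"].T
    return q[:,:2]/q[:,2:]
def ray(c,uv):
    d=c["T"][:3,:3]@np.linalg.solve(c["K"],[uv[0],uv[1],1.]); return c["T"][:3,3],d
def corners(D,W,h0,h1): # rear-left, rear-right, front-right, front-left
    return np.array([[D/2,W/2,h1],[D/2,-W/2,h1],[-D/2,-W/2,h0],[-D/2,W/2,h0]])
VC=corners(.2,.19,.06,.15); OC=corners(.14,.13,.05,.113)
def pose(p): return R.from_euler('z',p[2]).as_matrix(),np.array([p[0],p[1],0])
def fit(C,obs,p0):
    def f(p):
        M,t=pose(p); return np.concatenate([(proj(c,C@M.T+t)-uv).ravel() for c,uv in obs])
    s=least_squares(f,p0,loss='soft_l1'); return s.x,f(s.x)
def panel(p,C):
    "frame: columns xp (up-slope), yp (left), n; and panel centre"
    M,t=pose(p); Q=C@M.T+t; x=Q[0]-Q[3]; x/=np.linalg.norm(x); y=M[:,1]
    return np.column_stack([x,y,np.cross(x,y)]),Q.mean(0)
def onplane(c,uv,F,o,h):
    a,d=ray(c,uv); n=F[:,2]; P=a+d*(((o+h*n-a)@n)/(d@n)); return F.T@(P-o)
def quat(Rm): q=R.from_matrix(Rm).as_quat(); return q[[3,0,1,2]]
def toolR(F,a):
    "tool z = -n, tool y (closing line) at angle a (ccw) from panel x"
    y=F@[np.cos(a),np.sin(a),0]; z=-F[:,2]; return np.column_stack([np.cross(y,z),y,z])
E
python3 - <<'E'
from h import *
t=calibration("top")
for C,uv,p0 in((VC,[(144,173),(250,177),(248,291),(145,290)],[.37,.15,0]),(OC,[(348,168),(416,166),(417,246),(348,248)],[.4,-.2,0])):
    p,r=fit(C,[(t,np.array(uv,float))],p0); F,o=panel(p,C); print(p.round(4),r.round(1),o.round(3))
    for u in ([(195,234),(170,248),(230,217)] if C is VC else [(383,208),(384,181),(409,202),(393,199)]): print(onplane(t,u,F,o,.01).round(4))
w=calibration("wrist"); q=read_ee_rot(); Rt=R.from_quat([q[1],q[2],q[3],q[0]]).as_matrix()
print(w["K"],Rt.T@(w["T"][:3,3]-read_ee_pos()),(Rt.T@w["T"][:3,:3]).round(3))
E
```

```text
[ 0.5289  0.1418 -0.0588] [-1.7 -0.5  0.7 -0.7  0.   2.9  0.3  0. ] [0.529 0.142 0.105]
[0.0042 0.001  0.01  ]
[-0.0235  0.0459  0.01  ]
[ 0.0377 -0.0608  0.01  ]
[ 0.5755 -0.2006  0.0175] [-0.4  0.2  2.6 -0.6 -0.6 -0.2 -0.1  0.5] [ 0.575 -0.201  0.082]
[0.0018 0.0016 0.01  ]
[0.0522 0.0003 0.01  ]
[ 0.0112 -0.0462  0.01  ]
[ 0.0181 -0.0166  0.01  ]
[[347.9085325    0.         282.19431226]
 [  0.         347.9085325  214.78278268]
 [  0.           0.           1.        ]] [ 6.82513348e-02 -1.09505975e-04 -1.43384699e-01] [[-0.    -0.963 -0.271]
 [ 1.    -0.    -0.   ]
 [ 0.    -0.271  0.963]]
```

```bash
python3 - <<'E'
from h import *
for nm,C,p in(("v",VC,[.5289,.1418,-.0588]),("o",OC,[.5755,-.2006,.0175])):
    F,o=panel(p,C)
    for dg in range(-180,180,20):
        q=inverse_kinematics(o+F[:,2]*.02,quat(toolR(F,np.radians(dg))))
        print(nm,dg,None if q is None else np.round(q,2))
F,o=panel([.5289,.1418,-.0588],VC)
move_pose(o+F[:,2]*.15,quat(toolR(F,np.radians(90))))
c=calibration("wrist"); im=camera("wrist"); cv2.imwrite("pics/w1.png",im[:,:,::-1]); np.savez("w1.npz",K=c["K"],T=c["T"])
print(read_clock(),read_qpos())
E
```

```text
v -180 [ 0.26  0.11  2.2  -0.3   0.45 -2.57]
v -160 [ 0.26  0.11  2.2  -0.3   0.45 -2.92]
v -140 None
v -120 [ 0.26  0.11  2.2  -0.3   0.45  2.66]
v -100 [ 0.26  0.11  2.2  -0.3   0.45  2.31]
v -80 [ 0.26  0.11  2.2  -0.3   0.45  1.97]
v -60 [ 0.26  0.11  2.2  -0.3   0.45  1.62]
v -40 [ 0.26  0.11  2.2  -0.3   0.45  1.27]
v -20 [ 0.26  0.11  2.2  -0.3   0.45  0.92]
v 0 [ 0.26  0.11  2.2  -0.3   0.45  0.57]
v 20 [ 0.26  0.11  2.2  -0.3   0.45  0.22]
v 40 [ 0.26  0.11  2.2  -0.3   0.45 -0.13]
v 60 [ 0.26  0.11  2.2  -0.3   0.45 -0.48]
v 80 [ 0.26  0.11  2.2  -0.3   0.45 -0.83]
v 100 [ 0.26  0.11  2.2  -0.3   0.45 -1.18]
v 120 [ 0.26  0.11  2.2  -0.3   0.45 -1.52]
v 140 [ 0.26  0.11  2.2  -0.3   0.45 -1.87]
v 160 [ 0.26  0.11  2.2  -0.3   0.45 -2.22]
o -180 [-0.53  0.26  2.07  0.47  0.49  2.21]
o -160 [-0.53  0.26  2.07  0.47  0.49  1.87]
o -140 [-0.53  0.26  2.07  0.47  0.49  1.52]
o -120 [-0.53  0.26  2.07  0.47  0.49  1.17]
o -100 [-0.53  0.26  2.07  0.47  0.49  0.82]
o -80 [-0.53  0.26  2.07  0.47  0.49  0.47]
o -60 [-0.53  0.26  2.07  0.47  0.49  0.12]
o -40 [-0.53  0.26  2.07  0.47  0.49 -0.23]
o -20 [-0.53  0.26  2.07  0.47  0.49 -0.58]
o 0 [-0.53  0.26  2.07  0.47  0.49 -0.93]
o 20 [-0.53  0.26  2.07  0.47  0.49 -1.28]
o 40 [-0.53  0.26  2.07  0.47  0.49 -1.62]
o 60 [-0.53  0.26  2.07  0.47  0.49 -1.97]
o 80 [-0.53  0.26  2.07  0.47  0.49 -2.32]
o 100 [-0.53  0.26  2.07  0.47  0.49 -2.67]
o 120 None
o 140 [-0.53  0.26  2.07  0.47  0.49  2.91]
o 160 [-0.53  0.26  2.07  0.47  0.49  2.56]
1.9833 [ 0.30927765 -0.19481131  2.20222013 -0.2179921   0.74800556 -1.07242898]
```

View pics/w1.png

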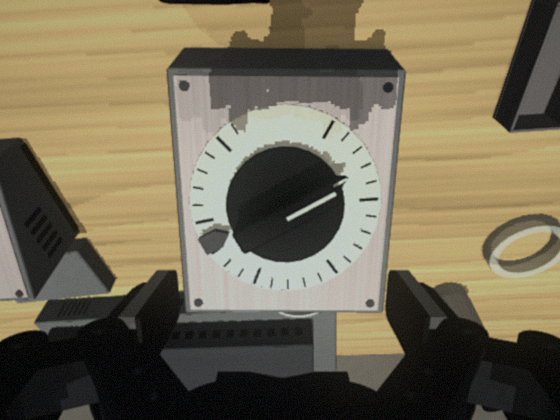

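The wrist view shows the panel corners at (404,71), (172,71), (186,311) and (381,311). The pointer tip is near (347,180) and the tab tip is near (228,232). I'll zoom in on the dial for a closer look.

```bash
python3 - <<'E'
from h import *
im=cv2.imread("pics/w1.png")[95:295,185:385]
cv2.imwrite("pics/w1z.png",cv2.resize(cv2.convertScaleAbs(im,alpha=1.3,beta=20),None,fx=3,fy=3,interpolation=cv2.INTER_CUBIC))
t=calibration("top"); w=dict(np.load("w1.npz"))
uw=np.array([(186,311),(381,311),(404,71),(172,71)],float)[[1,0,3,2]]
p,r=fit(VC,[(t,np.array([(144,173),(250,177),(248,291),(145,290)],float)),(w,uw)],[.529,.142,-.06]); print(p.round(4),r.round(1))
p,r=fit(VC,[(w,uw)],[.529,.142,-.06]); print(p.round(4),r.round(1))
F,o=panel(p,VC)
for h in(0,.005,.01): print([onplane(w,u,F,o,h)[:2].round(4) for u in((347,180),(228,232),(285,204),(287,197))])
E
```

```text
[ 0.5353  0.1432 -0.0622] [-2.2 -4.2  0.1 -4.  -0.9 -0.5 -0.5 -3.7  0.8  3.8 -1.8  3.4 -8.  -2.3
  0.3 -1.4]
[ 0.5366  0.1439 -0.0614] [ 1.6  4.5 -0.5  4.2 -6.7 -0.6  0.9  0.1]
[array([-0.0223,  0.0537]), array([ 0.0251, -0.0507]), array([-0.0009,  0.0003]), array([-0.0072,  0.0021])]
[array([-0.0232,  0.0527]), array([ 0.0235, -0.0499]), array([-0.0021,  0.0003]), array([-0.0083,  0.002 ])]
[array([-0.024 ,  0.0518]), array([ 0.0218, -0.0491]), array([-0.0034,  0.0002]), array([-0.0094,  0.0019])]
```

View pics/w1z.png

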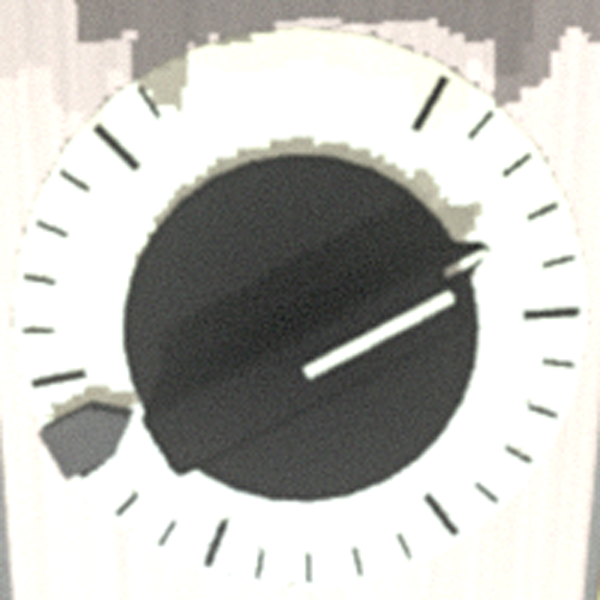

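The zoom shows the skirt ellipse centred at about (301,326), the pointer tip at (487,247), the bar-top white line from (307,374) to (453,296), and the tab tip at (131,408) with its outer end midpoint at (56,455).

```bash
python3 - <<'E'
from h import *
t=calibration("top"); w=dict(np.load("w1.npz")); z=lambda a,b:(185+a/3,95+b/3)
# skirt ellipse in the pictures: axis point at h=.014
obs=[(t,(195,234)),(w,z(301.5,326.5))]
s=least_squares(lambda P:np.concatenate([(proj(c,P)[0]-u) for c,u in obs]),[.53,.14,.12]); print("skirt centre",s.x,s.fun.round(2))
for yaw in(-.06,):
    F,_=panel([.53,.14,yaw],VC)
    o=s.x-.014*F[:,2]; print("panel o",o)
    # skirt, plate checks
    a=np.linspace(0,2*np.pi,73)
    for rad,h in((.05,.014),):
        e=proj(w,(o+(F@np.array([rad*np.cos(a),rad*np.sin(a),h+0*a])).T)); e=(e-[185,95])*3; print(e.min(0),e.max(0))
    for nm,u,h in(("tip",(487,247),.012),("tip",(487,247),.016),("tab",(131,408),.010),("tab",(131,408),.012),("tabout",(56,455),.010),("l0",(307,374),.049),("l1",(453,296),.049),("tick1.0?",(555,314),.002),("tick",(58,379),.002),("tick",(218,543),.002),("tick",(441,514),.002),("tick",(117,146),.002),("tick",(430,103),.002)):
        q=onplane(w,z(*u),F,o,h)[:2]; print(nm,h,q.round(4),np.hypot(*q).round(4),np.degrees(np.arctan2(q[1],q[0])).round(1))
E
```

```text
skirt centre [0.52966989 0.14474861 0.11212539] [-0.71 -0.22 -0.34 -0.11]
panel o [0.53540465 0.14440411 0.09935849]
[123.94039088 146.53117268] [477.03377494 490.08037137]
tip 0.012 [-0.0223  0.052 ] 0.0566 113.2
tip 0.016 [-0.023   0.0513] 0.0562 114.2
tab 0.01 [ 0.0258 -0.0496] 0.0559 -62.6
tab 0.012 [ 0.0251 -0.0493] 0.0553 -63.0
tabout 0.01 [ 0.0405 -0.0725] 0.0831 -60.8
l0 0.049 [0.0037 0.0013] 0.004 19.7
l1 0.049 [-0.0164  0.0373] 0.0407 113.7
tick1.0? 0.002 [-0.0008  0.075 ] 0.075 90.6
tick 0.002 [ 0.0193 -0.0724] 0.0749 -75.1
tick 0.002 [ 0.0729 -0.0255] 0.0773 -19.2
tick 0.002 [0.063 0.044] 0.0769 34.9
tick 0.002 [-0.0492 -0.0517] 0.0714 -133.6
tick 0.002 [-0.0611  0.036 ] 0.0709 149.5
```

```bash
cat >> h.py <<'E'
FV,_=panel([.53,.14,-.06],VC); OV=np.array([.5373,.1443,.1013])
def st(m): print(m,"t",round(read_clock(),2),"F",np.round(read_force(),1),"M",np.round(read_wrist_torque(),2),"w",round(read_width(),3),"q6",round(read_qpos()[5],3))
def snap(n):
    c=calibration("wrist"); im=camera("wrist"); cv2.imwrite(f"pics/{n}.png",im[:,:,::-1]); np.savez(n+".npz",K=c["K"],T=c["T"])
def turn(d,n):
    for i in range(n):
        q=np.array(read_qpos()) if i==0 else q
        q[5]+=d/n; move_j(q)
E
python3 - <<'E'
from h import *
n=FV[:,2]; Q=quat(toolR(FV,np.radians(27)))
move_pose(OV+n*.15,Q); st("above")
print(move_linear(OV+n*.024,Q,vel=.08,f_stop=8)); st("down")
command_gripper(0.); st("gripped"); print(read_ee_pos()-(OV+n*.024))
for k in range(4): turn(.4,1); st("turn")
command_gripper(1.); st("open")
move_linear(OV+n*.15,vel=.12); st("up")
q=np.array(read_qpos()); q[5]-=np.pi; move_j(q); snap("w2"); st("end")
E
```

```text
above t 3.02 F [ 0.4 -0.1 -0.2] M [-0.04  0.14  0.03] w 1.0 q6 0.032
False
down t 4.74 F [-0.3 -0.6 -0.1] M [-0.04  0.19 -0.02] w 1.001 q6 0.102
gripped t 5.35 F [-5.3 -1.7  5.3] M [-0.18  0.56 -0.08] w 0.227 q6 0.102
[-0.0011704  -0.00046094 -0.00026877]
turn t 5.82 F [-2.9 -0.9  2.1] M [ 0.01  0.25 -0.06] w 0.226 q6 0.5
turn t 6.28 F [-2.3  0.1  2.6] M [ 0.01  0.21 -0.06] w 0.227 q6 0.897
turn t 6.75 F [-3.6  1.8  2.4] M [0.16 0.31 0.03] w 0.223 q6 1.293
turn t 7.22 F [-3.6  2.7  0.9] M [0.39 0.37 0.12] w 0.219 q6 1.689
open t 7.88 F [ 0.3  0.5 -0.8] M [ 0.04  0.21 -0.02] w 1.002 q6 1.693
up t 9.07 F [-0.4 -0.2 -1.2] M [-0.02  0.17  0.  ] w 1.0 q6 1.623
end t 11.78 F [ 0.2 -0.6  0.6] M [0.02 0.15 0.03] w 1.0 q6 -1.518
```

View pics/w2.png

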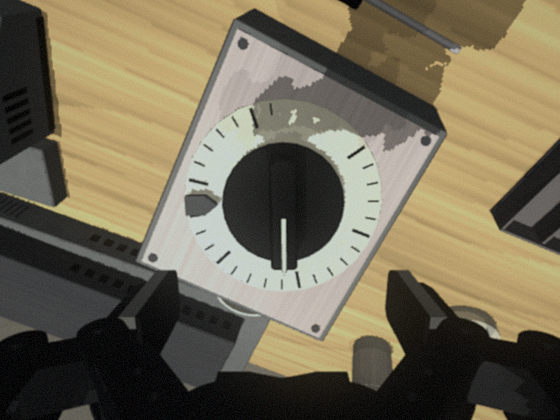

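The pointer now points straight down in the image, with its tip near (285,273). The tab tip is at (217,204), about a quarter turn clockwise from the pointer. Next I'll work out the remaining angle.

```bash
python3 - <<'E'
from h import *
w=dict(np.load("w2.npz"));o=OV
im=cv2.imread("pics/w2.png")[95:295,180:380]
cv2.imwrite("pics/w2z.png",cv2.resize(cv2.convertScaleAbs(im,alpha=1.3,beta=20),None,fx=3,fy=3,interpolation=cv2.INTER_CUBIC))
a=np.linspace(0,2*np.pi,73)
e=proj(w,(o+(FV@np.array([.05*np.cos(a),.05*np.sin(a),.014+0*a])).T)); print((e.min(0)-[180,95])*3,(e.max(0)-[180,95])*3)
for nm,u,h in(("tip",(285,273),.014),("tab",(217,204),.010),("tabout",(186,205),.010),("l0",(283,219),.049),("l1",(285,270),.049)):
    q=onplane(w,u,FV,o,h)[:2]; print(nm,h,q.round(4),np.hypot(*q).round(4),np.degrees(np.arctan2(q[1],q[0])).round(1))
E
```

```text
[125.89783965 144.08012144] [489.79595449 498.21835759]
tip 0.014 [0.0541 0.0286] 0.0612 27.8
tab 0.01 [ 0.0242 -0.0492] 0.0549 -63.8
tabout 0.01 [ 0.0363 -0.0722] 0.0809 -63.3
l0 0.049 [0.0018 0.0012] 0.0021 32.5
l1 0.049 [0.0374 0.0201] 0.0425 28.3
```

View pics/w2z.png

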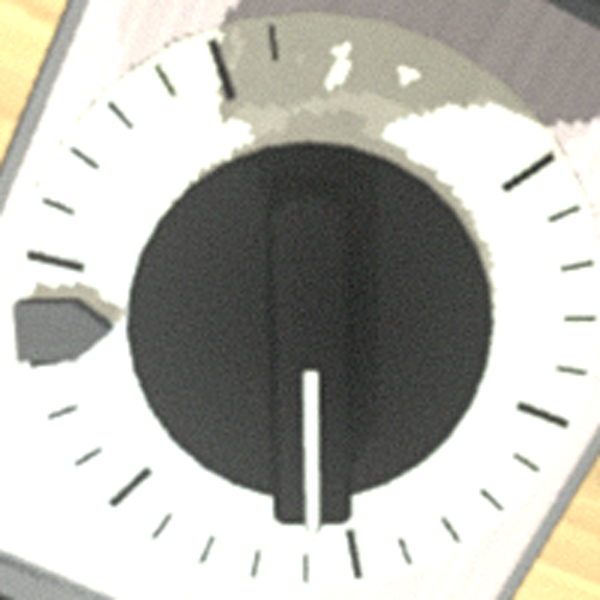

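```bash
python3 - <<'E'
from h import *
n=FV[:,2]
print(move_linear(OV+n*.024,vel=.1,f_stop=8)); st("down")
command_gripper(0.); st("gripped")
turn(1.45,3); st("turn")
command_gripper(1.); st("open")
move_linear(OV+n*.15,vel=.12); st("up"); snap("w3")
im=cv2.imread("pics/w3.png")[95:295,180:380]
cv2.imwrite("pics/w3z.png",cv2.resize(cv2.convertScaleAbs(im,alpha=1.3,beta=20),None,fx=3,fy=3,interpolation=cv2.INTER_CUBIC))
E
```

```text
False
down t 13.18 F [-0.1  0.2  0.4] M [-0.04  0.18  0.05] w 1.0 q6 -1.452
gripped t 13.78 F [-2.9  3.1  3. ] M [0.34 0.43 0.04] w 0.223 q6 -1.451
turn t 15.38 F [-2.9 -9.1  4.1] M [-1.06 -0.12 -0.49] w 0.222 q6 -0.003
open t 16.04 F [-0.3  0.3  0.4] M [ 0.02  0.2  -0.05] w 0.996 q6 -0.001
up t 17.24 F [0.1 0.6 0.3] M [-0.02  0.15 -0.  ] w 1.002 q6 -0.07
```

View pics/w3z.png

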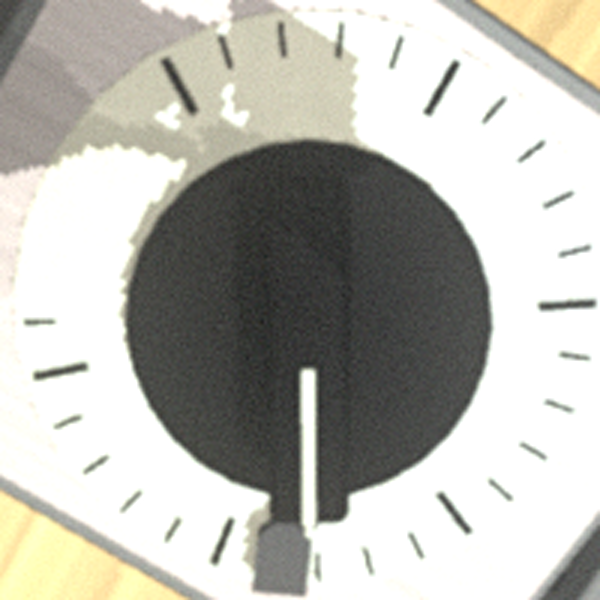

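The pointer line is at column 308, running straight down. The tab's midline runs from (285,527) to (279,592), so it is about 6° further clockwise.

```bash
python3 - <<'E'
from h import *
for f,L in(("w3",(("tabsh",(285,527),.010),("tabout",(279,592),.010),("l0",(308,372),.049),("l1",(309,515),.049),("tick",(222,541),.001),("tick2",(455,512),.001),("tick3",(567,305),.001))),("w2",(("tip",(113,326),.01),("tabsh",(80,330),.010),("tabout",(16,331),.010),("tick",(55,262),.001),("tick2",(130,487),.001),("tick3",(355,553),.001)))):
  w=dict(np.load(f+".npz"))
  for nm,u,h in L:
    q=onplane(w,(180+u[0]/3,95+u[1]/3),FV,OV,h)[:2]; print(f,nm,q.round(4),np.hypot(*q).round(4),np.degrees(np.arctan2(q[1],q[0])).round(1))
y=R.from_quat(np.roll(read_ee_rot(),-1)).as_matrix(); v=FV.T@-y[:,0]; print("pointer by tool",np.degrees(np.arctan2(v[1],v[0])))
E
```

```text
w3 tabsh [ 0.0272 -0.0564] 0.0627 -64.2
w3 tabout [ 0.0371 -0.0753] 0.0839 -63.8
w3 l0 [ 0.0012 -0.0031] 0.0033 -69.3
w3 l1 [ 0.0218 -0.0346] 0.0409 -57.8
w3 tick [ 0.0156 -0.0744] 0.076 -78.2
w3 tick2 [ 0.0698 -0.028 ] 0.0751 -21.8
w3 tick3 [0.0599 0.0419] 0.0731 35.0
w2 tip [ 0.0237 -0.0488] 0.0543 -64.1
w2 tabsh [ 0.0288 -0.0567] 0.0636 -63.1
w2 tabout [ 0.0368 -0.0726] 0.0814 -63.1
w2 tick [ 0.0164 -0.0715] 0.0734 -77.1
w2 tick2 [ 0.0699 -0.0254] 0.0744 -19.9
w2 tick3 [0.0599 0.0451] 0.0749 37.0
pointer by tool -57.22899789058841
```

```bash
python3 - <<'E'
from h import *
n=FV[:,2]
print(move_linear(OV+n*.024,vel=.1,f_stop=8)); st("down")
command_gripper(0.); st("gripped")
turn(.110,1); hold(.2); st("turn")
command_gripper(1.); st("open")
move_linear(OV+n*.15,vel=.12); st("up"); snap("w4")
im=cv2.imread("pics/w4.png")[195:315,210:350]
a=cv2.resize(cv2.convertScaleAbs(im,alpha=1.3,beta=20),None,fx=5,fy=5,interpolation=cv2.INTER_CUBIC)
cv2.imwrite("pics/w4z.png",a[:600])
F,o=panel([.5755,-.2006,.0175],OC)
move_linear(np.array(read_ee_pos())+[-.08,0,.08],vel=.2)
move_pose(o+F[:,2]*.17,quat(toolR(F,np.radians(-90)))); snap("o1"); st("box")
E
```

```text
False
down t 18.7 F [ 1.  -0.3 -0.7] M [0.02 0.21 0.  ] w 1.003 q6 -0.004
gripped t 19.32 F [-5.4 -2.2  5.1] M [-0.17  0.46 -0.09] w 0.224 q6 -0.004
turn t 19.77 F [-2.1 -1.   1.6] M [-0.04  0.1   0.07] w 0.221 q6 0.105
open t 20.43 F [-0.3  0.2 -1. ] M [0.02 0.2  0.03] w 1.002 q6 0.106
up t 21.63 F [-0.1 -1.2 -0. ] M [-0.02  0.23 -0.03] w 0.997 q6 0.041
box t 23.85 F [-0.4  0.2  0.6] M [0.07 0.22 0.01] w 1.003 q6 0.748
```

View pics/w4z.png

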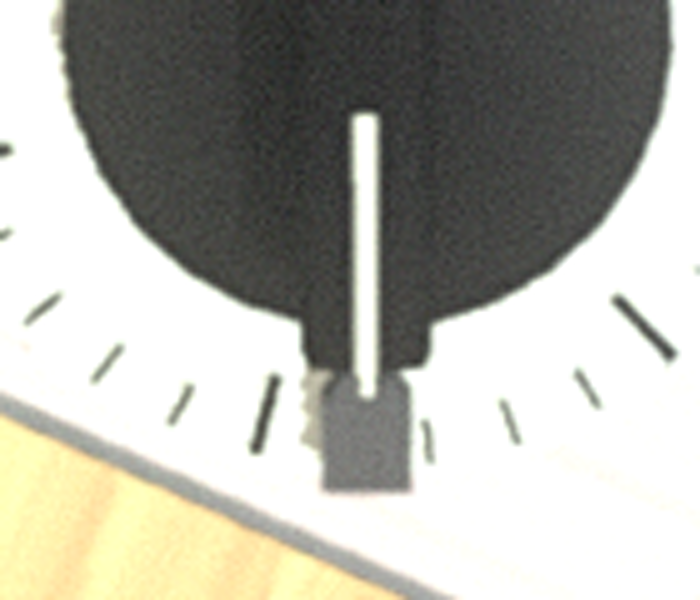

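View pics/o1.png

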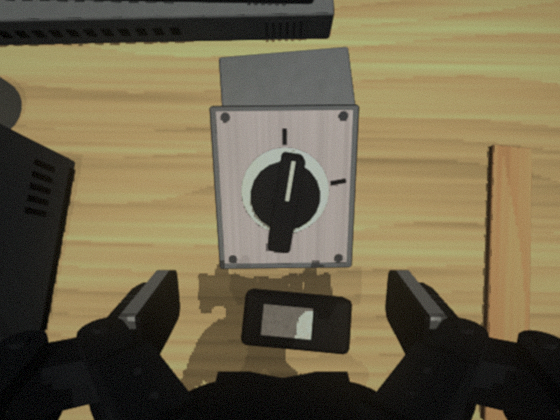

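The pointer tip (column 367) sits on the tab's midline (column 367), so the dial is set. The outbox panel corners are (212,106), (357,106), (351,266) and (220,266). Its knob disc is centred near (285,195), with the bar-top line from (287,201) to (293,163) and the ticks at (284,136) and (338,182).

```bash
python3 - <<'E'
from h import *
t=calibration("top"); w=dict(np.load("o1.npz"))
uw=np.array([(212,106),(357,106),(351,266),(220,266)],float)
for obs in([(w,uw)],[(t,np.array([(348,168),(416,166),(417,246),(348,248)],float)),(w,uw)]):
    p,r=fit(OC,obs,[.5755,-.2006,.0175]); print(p.round(4),r.round(1))
    F,o=panel(p,OC); print("o",o)
    for nm,u,h in(("disc",(285.5,195.5),.026),("l0",(287,201),.059),("l1",(293,163),.059),("barend top",(292,154),.059),("bar blunt",(280,250),.059),("tick",(284,136),.001),("tick",(338,182),.001)):
        q=onplane(w,u,F,o,h)[:2]; print(nm,q.round(4),np.degrees(np.arctan2(q[1],q[0])).round(1))
E
```

```text
[ 0.5786 -0.2027  0.0239] [-2.5 -1.7  3.5 -2.5  0.8  1.8 -0.9  2.5]
o [ 0.57864653 -0.20271744  0.0815    ]
disc [0.0019 0.0001] 1.6
l0 [ 0.005  -0.0007] -8.3
l1 [ 0.0335 -0.0051] -8.7
barend top [ 0.04   -0.0044] -6.3
bar blunt [-0.0345  0.0048] 172.0
tick [0.0498 0.001 ] 1.1
tick [ 0.0086 -0.0481] -79.8
[ 0.5772 -0.2019  0.0239] [-0.  -0.5  2.9 -1.7  0.2 -1.3  0.8 -0.2 -3.6 -0.2  2.6 -1.  -0.1  3.3
 -1.8  4. ]
o [ 0.57720111 -0.20187023  0.0815    ]
disc [ 0.0033 -0.0008] -14.0
l0 [ 0.0064 -0.0016] -13.9
l1 [ 0.0349 -0.006 ] -9.8
barend top [ 0.0414 -0.0053] -7.3
bar blunt [-0.0329  0.0039] 173.2
tick [0.0511 0.0001] 0.1
tick [ 0.01   -0.0489] -78.4
```

```bash
python3 - <<'E'
from h import *
F,o=panel([.5786,-.2027,.0239],OC); o=o+F[:,0]*.0023; n=F[:,2]; Q=quat(toolR(F,np.radians(-98)))
mz=lambda: float(np.dot(read_wrist_torque(),n))
move_pose(o+n*.14,Q); st("above")
print(move_linear(o+n*.032,Q,vel=.08,f_stop=8)); st("down")
command_gripper(0.); st("gripped")
e0=np.array(read_ee_pos()); f0=np.dot(read_force(),n)
print(move_linear(e0-n*.015,vel=.02,f_stop=16)); d=n@(read_ee_pos()-e0); print("pushed",d,"Fn",np.dot(read_force(),n)-f0); st("in")
if -.014<d<-.007:
    m0=mz(); turn(1.1,3); st("turn"); print("m",m0,mz(),"depth",n@(read_ee_pos()-e0))
    for i in range(10):
        turn(.04,1); print(i,round(mz(),2),round(read_qpos()[5],3),round(float(n@(read_ee_pos()-e0)),4))
        if abs(mz()-m0)>.8: break
    st("end")
E
```

```text
above t 24.11 F [-0.7  0.5 -0.1] M [ 0.04  0.19 -0.03] w 0.998 q6 0.868
False
down t 25.61 F [0.4 0.2 0.5] M [-0.02  0.19  0.01] w 1.003 q6 0.793
gripped t 26.23 F [-1.4  1.5  2.4] M [0.26 0.32 0.07] w 0.199 q6 0.793
True
pushed -0.009924291842526453 Fn 6.7394879465882624
in t 26.79 F [-5.8  1.1  7.8] M [0.1  0.44 0.01] w 0.198 q6 0.782
turn t 28.12 F [-10.1  -3.5   6.6] M [-0.55  1.31 -0.27] w 0.198 q6 1.882
m -0.03694148535131686 -0.028146768069486714 depth -0.009936854096867696
0 -0.01 1.922 -0.0098
1 -0.02 1.962 -0.0097
2 -0.04 2.002 -0.0096
3 0.19 2.041 -0.0094
4 0.85 2.078 -0.0093
end t 29.37 F [-3.7  2.5  6.4] M [0.08 0.36 0.97] w 0.198 q6 2.078
```

```bash
python3 - <<'E'
from h import *
F,o=panel([.5786,-.2027,.0239],OC); n=F[:,2]
turn(-.03,1); command_gripper(1.); st("open")
move_linear(np.array(read_ee_pos())+n*.13,vel=.12); hold(.3)
q=np.array(read_qpos()); snap("o2"); t=camera("top"); st("up")
a=cv2.imread("pics/o2.png"); b=t[120:330,130:430,::-1]
a=cv2.resize(a,(400,300)); b=cv2.resize(b,(400,280))
cv2.imwrite("pics/fin.png",np.vstack([a,b]))
E
```

```text
open t 30.28 F [-0.3 -0.5  0. ] M [-0.03  0.15 -0.  ] w 1.0 q6 2.048
up t 31.92 F [ 0.4 -0.1  0.4] M [-0.03  0.17  0.01] w 1.0 q6 2.136
```

View pics/fin.png

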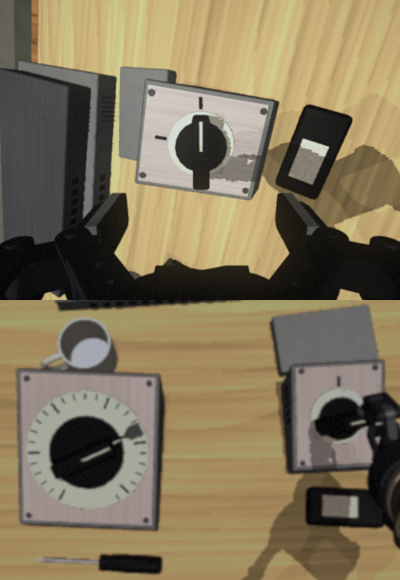

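The final view shows the knob line on the "on" tick and the dial pointer at the tab. The screwdriver, power brick, mug and network switch haven't moved, and the gripper is clear of everything.

```bash
python3 -c "
from plant import *
print(job_done())"
```

```text
the job is handed in; nothing more can be done
None
```

I've handed the job in after about 32 s of robot time: the dial pointer stands at the set tab with the tab unmoved, and only then did I push the output knob in, turn it to the stop and release it. It has stayed on the "on" tick; I inferred the latch from the push depth (over 9 mm) and the stop, without measuring it afterwards.

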